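# Press a gauge bezel home with the bench bar clamp, then release it

### The arm

A 7-joint arm with a two-finger parallel gripper is mounted at the origin on the work surface. World frame = base frame: x ahead of the robot, y to its left, z up, the work surface at z = 0. Lengths are in m, angles in rad, forces in N, time in s.
With the tool pointing down it reaches from about 0.425 to 0.875 m from the base axis. Payload 4.7 kg.
Tool frame: the origin (TCP) lies midway between the tips of the shut fingers; the grasp point (between the pads) lies 19 mm behind it (grasp_offset is the distance from the TCP to the grasp point, in m); z points along the fingers, y is the line along which they close (so a half turn about z gives the same grasp; the last joint's range is limited). The gripper opens to 85 mm and grips with 20 to 120 N. Pads are 22 mm wide; open, the fingers measure 114 mm over their backs; the gripper's body (76 mm by 85 mm) begins 54 mm behind the grasp point. The pads swing forward as they close: fully open they stand 13 mm farther back than shut.
Start: joints at [-1.221, 0.321, -0.07, 1.45, 0.023, 1.371, -0.057], TCP at [0.214, 0.614, 0.231] pointing down, gripper open.
Joint ranges: [-2.86, 2.86], [-0.3, 2.09], [-1.38, 1.24], [0.06, 2.45], [-1.56, 4.7], [0.09, 2.05], [-2.69, 2.69]. Speed limits (rad/s): [2.57, 2.57, 3.14, 3.14, 3.14, 3.14, 3.14].

### API

Orientations are given as a rotation vector (axis times angle).
In Python, from cell import * gives the robot as it stands. The module is installed in compiled form; this text tells all that it offers.
- The arm moves only by the shell command python3 -m pendant 'ROWS'. ROWS is text: rows parted by semicolons, each of 5 numbers parted by spaces: the shift along the tool's x, y, z each as a share of 0.025 m, from -1 to 1, then the turn about the tool's z as a share of 0.08 rad, from -1 to 1, then the opening, from 0 (shut) to 1 (fully open). A call has 1 to 5 rows; each row shifts and turns the commanded pose from where the row before left it, along the tool's axes as they then stand; what a row does not reach is not made up. A row lasts 1/8 s, in which the tool goes at most 62.5 mm and 10.7 degrees, less where a joint would pass 70% of its speed; a pose out of reach is approached as far as the arm can. A call with a number of a shift or a turn outside -1 to 1 is refused whole. A call with a gripper value outside its range is refused whole. The fingers move at their own pace and stop on an object; the grip force is fixed at half the most. Time passes only in rows, so rows that do not move let the fingers close. It gives the time, the measured TCP pose, the force, the opening and the grip force at its end, in the units of the state.
- get_state(): the state, without advancing time (a new reading comes with each control period).
- read_camera(name): name is "side" or "top"; returns the picture (420x560x3 uint8, red, green, blue); there is no depth.
- camera_model(name): a dict with "intrinsics" (3x3 intrinsics, pixels), "origin" and "orientation" of the camera in the world. Camera axes: x right, y up, looking along -z (the intrinsics and any distortion apply to the point x, -y, -z); pixel columns grow to the right and rows downward; lengths in m; the calibration is good to about 2 mm. A picture is of the moment at which its call begins. camera_model takes no time and is no camera call.
- finish_job(): hands the job in; it is judged then, once.
The state is a dict: "clock": time; "joint_positions": joint angles; "joint_vel": joint speeds; "tau": joint torques, N m; "eef_pos": TCP position; "ee_rot": TCP orientation; "wrist_force": force on the tool from outside, world axes, zero at the start; "moment": the same for the moment, N m; "gripper_width": opening from 0.0 (shut) to 1.0 (fully open); "grasp_force": force on a finger pad.
Only numpy, scipy, OpenCV 4.12 (cv2) and the standard library are available. Lean on these libraries where they do the work, as an engineer would, in place of code of your own. Each camera call takes 0.05 s, during which the arm holds its last target. There are 200 camera calls.

### The job

The blue bar clamp bolted to the bench holds a brass pressure gauge whose steel bezel is only started on its case. Squeeze the orange trigger, stroke after stroke, to walk the padded jaw onto the bezel and press the bezel fully home, until the jaw bites with about 20 N; more than 30 N cracks the glass. Then press the red release tab so that the jaw springs all the way back off the gauge, keeping your fingers off the bezel and leaving everything else on the bench where it is.

Things in the scene. Friction and masses are not known exactly. Their poses are not given: they have to be found in the camera images.
- clamp: blue one-hand bar clamp bolted to the bench. Origin on the bench under its head; x towards its jaws and gauge (away from the robot at yaw 0), y along the bar from head to moving jaw, z up. Bar 18 x 7 mm, centre 85 mm up at x = 0, y = -145 to +185 mm. Head (x -23 to 61, y -32 to 26 mm) 106 mm tall, jaws reach x = +90 mm; foot plate 12 mm thick, x -63 to 87 mm.
- grip_middle (a point): middle of the clamp's fixed pistol grip, a blue and black bar along clamp x (x = -130 to -20 mm), 20 mm thick along y, 36 mm tall, centre 81 mm above the bench. Grip and trigger together span 63 mm at rest, 31 mm fully squeezed. It stands on the -y side of the trigger and cannot move.
- trigger_face (a point): middle of the front (+y) face of the orange trigger blade: at rest clamp x = -62, y = +12, 81 mm up. Blade 56 mm along x, 8 mm thick, 24 mm tall (69 to 93 mm up), free air below and in front. Squeezed towards -y, to the grip, 32 mm here. Its upright pin is at clamp x = +45, y = 0; as it swings, a flat finger bears on its edge nearer the pin, so 11 mm nearer takes 11% more force.
- trigger (a joint): trigger swing, 0 at rest (sprung) to 0.30 rad; 0.08 rad of free play, then it draws the bar 0.33 mm per 0.01 rad. Past 0.26 rad the ratchet keeps 5 mm when let fully back; let go sooner, the bar slips back. Force on the face 107 mm from the pin: 2 N in free play, 4 to 5.5 N jaw free, 7 N as the bezel slides, 11 N for 20 N at the pad, 14 N for 30 N.
- bar (a joint): travel of the bar and moving jaw, 0 at the open stop, growing to 0.045 m as the jaw closes (towards clamp -y). Starts at 0.0095, 0.0145 or 0.0195 m; the pad reaches a fully home bezel at 0.034 m, and each 1 mm more adds about 6 N. A return spring of 4 to 5 N pulls it open when the release tab is pressed with the trigger let back.
- jaw_pad: round black soft pad, diameter 62 mm, on the moving jaw. Origin at the centre of its pressing (-y) face, 85 mm above the bench, clamp x = +55 mm; with the bar at 0 it stands at clamp y = +138 mm. It gives about 1 mm for every 6.5 N.
- gauge: brass gauge, its axis along clamp y, lying fixed in the clamp's cradle with its back against the fixed jaw. Origin at the centre of its back, axes as the clamp's. The shoulder that the bezel must meet is 42.5 mm in front of it (+y).
- bezel: steel bezel ring with glass, diameter 66 mm, 14 mm deep, on the gauge. Origin at the centre of its back rim, so it is home when it lies 42.5 mm from the gauge's origin along clamp y; it starts 4.5 to 8.5 mm short of that. A tight fit: it slides at about 8 N and stays where it is left. Its top is 118 mm above the bench.
- tab: the rocking release tab with the holding pawl. Origin at its pivot on top of the head, at clamp x = 0, y = -12 mm, 101 mm above the bench.
- tab_top (a point): middle of the top face of the red release tab (18 x 18 mm), about 121 mm above the bench, at clamp x = 0, y = +18 mm. Pressed straight down 9 mm to its stop it lifts the holding pawl and the bar springs back to its open stop within 0.4 s; needs 3 to 6 N. It nods up to 5 mm as the ratchet clicks and rises again when let go.
- blue_bottle_mid (a point): blue squeeze bottle, diameter 76 mm, 185 mm tall, 60 mm above its foot; leave alone
- pink_bottle_mid (a point): pink squeeze bottle, diameter 76 mm, 185 mm tall, 60 mm above its foot; leave alone
- ink_cup_mid (a point): white cup, diameter 72 mm, 85 mm tall, its middle; leave alone
- brush_grip (a point): yellow brush lying on the bench, its handle; leave alone
- screwdriver_grip (a point): screwdriver with a red handle lying on the bench, its handle; leave alone
- done_gauge_mid (a point): finished gauge standing face up, diameter 66 mm, 57 mm tall, its middle; leave alone
- spare_bezel_mid (a point): spare steel bezel ring lying flat, diameter 66 mm, 14 mm tall, its middle; leave alone
- tool_basket_mid (a point): yellow square basket with hand tools, 85 x 85 x 110 mm, its middle; leave alone

How it is judged:
On the way, in this order (a step that is already met when the one before it is completed fails the run):
1. with the trigger squeezed, the bezel is home (gap under 1 mm) and the jaw pad presses it with more than 14 N (y of bezel in the frame of gauge below 0.0435 m and contact force between jaw_pad and bezel above 14 N and value of joint trigger above 0.05 rad), for 0.1 s.
2. the release tab is pressed by the fingers and the jaw pad is off the bezel (contact force between the fingers and tab above 0.5 N and contact force between jaw_pad and bezel below 0.2 N and value of joint bar below 0.03 m), for 0.05 s.
At the end, for the whole second after the job is handed in: the bezel is home on its case (gap under 1 mm), the jaw is back at its open stop (within 4 mm) and at rest, and the trigger has come back (under 0.04 rad) (y of bezel in the frame of gauge below 0.0435 m and value of joint bar below 0.004 m and value of joint trigger below 0.04 rad and linear speed of jaw_pad below 0.01 m/s); the robot touches nothing.
It fails at once if the jaw pad presses the bezel with more than 30 N (the glass cracks) (contact force between jaw_pad and bezel above 30 N).
It fails at once if the fingers press on the bezel with more than 1 N (contact force between the fingers and bezel above 1 N).
It fails at once if another thing on the bench is moved by more than 30 mm (distance of any of blue_bottle_mid, pink_bottle_mid, ink_cup_mid, brush_grip, screwdriver_grip, done_gauge_mid, spare_bezel_mid, tool_basket_mid from where it was at the start of the episode above 0.03 m).
It also fails if it takes over 54 s, if anything falls off the work surface, if the arm or the gripper's body presses on something with over 40 N, if the wrist force passes 120 N, or if a joint passes its speed limit or range.

## Working session

There is one attempt and no reset: what is moved stays moved. The work goes in short steps, Python scripts to look and compute and a shell command to move; the robot and the scene stay as the last step left them, time stands still between calls to the robot, and variables do not carry over. Pictures are saved under pics/ and viewed, at most 10 in all, crops included, and the job is handed in when it is done.

```bash
mkdir -p pics
python3 - <<'E'
from cell import *
import cv2
for n in("top","side"):
    im=read_camera(n); cv2.imwrite(f"pics/{n}0.png",im[:,:,::-1]); m=camera_model(n); print(n,m)
s=get_state(); print({k:s[k] for k in("clock","eef_pos","ee_rot","wrist_force","gripper_width")})
E
```

```text
top {'intrinsics': array([[534.83185536,   0.        , 278.07343148],
       [  0.        , 534.83185536, 209.82885575],
       [  0.        ,   0.        ,   1.        ]]), 'origin': array([ 0.45753859, -0.01853873,  1.69066734]), 'orientation': array([ 0.07232381, -0.06513042, -1.58860564])}
side {'intrinsics': array([[437.50659772,   0.        , 277.08476823],
       [  0.        , 437.50659772, 203.56820929],
       [  0.        ,   0.        ,   1.        ]]), 'origin': array([ 0.051167  , -0.54249947,  0.91862258]), 'orientation': array([ 0.70521134, -0.29478147, -0.70798295])}
{'clock': 0.1, 'eef_pos': array([0.21408992, 0.61319691, 0.23031766]), 'ee_rot': array([-5.25027150e-01, -3.09720319e+00,  2.77537405e-03]), 'wrist_force': array([ 0.17126255, -0.38242815, -1.08272012]), 'gripper_width': 0.9959826226828699}
```

View pics/top0.png

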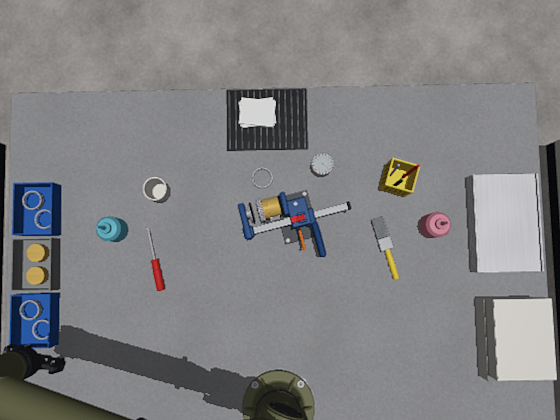

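View pics/side0.png

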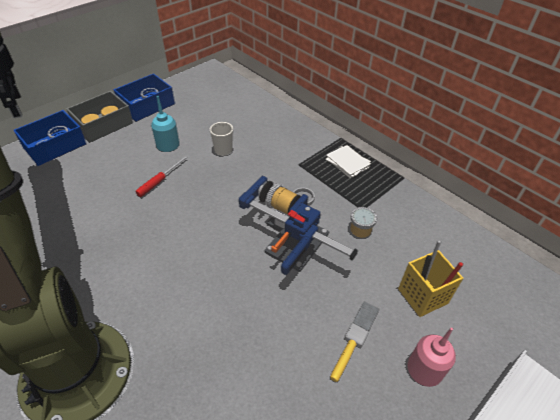

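The top view shows the clamp head near (300,212), red tab near (297,217), orange trigger near (302,240), grip end near (322,252) and moving jaw near (247,222). The clamp yaw is about 15°. The side view agrees, with the tab at (297,215) and the trigger at (282,242).

```bash
cat > h.py <<'E'
from cell import *
import cv2, numpy as np
from scipy.spatial.transform import Rotation as Ro
def ray(n,uv):
    m=camera_model(n);K=m["intrinsics"];d=np.linalg.inv(K)@[uv[0],uv[1],1.]
    return m["origin"],Ro.from_rotvec(m["orientation"]).as_matrix()@(d*[1,-1,-1])
def onz(n,uv,z):
    o,d=ray(n,uv);return o+d*(z-o[2])/d[2]
def proj(n,p):
    m=camera_model(n);c=Ro.from_rotvec(m["orientation"]).as_matrix().T@(np.array(p)-m["origin"]);q=m["intrinsics"]@(c*[1,-1,-1]);return q[:2]/q[2]
def cents(im,lo,hi,roi):
    h=cv2.cvtColor(im,cv2.COLOR_RGB2HSV);k=cv2.inRange(h,lo,hi);m=np.zeros_like(k);x0,y0,x1,y1=roi;m[y0:y1,x0:x1]=k[y0:y1,x0:x1]
    c=[q for q in cv2.findContours(m,0,2)[0]];c.sort(key=lambda q:-cv2.contourArea(q));return m,c
E
python3 - <<'E'
from h import *
for n,roi in(("top",(230,180,360,265)),("side",(230,170,365,280))):
    im=cv2.cvtColor(cv2.imread(f"pics/{n}0.png"),cv2.COLOR_BGR2RGB)
    for nm,lo,hi,z in(("red",(0,190,90),(6,255,255),.121),("orange",(7,170,90),(16,255,255),.093),("blue",(105,120,40),(125,255,255),.09)):
        m,c=cents(im,lo,hi,roi)
        for q in c[:3]:
            if len(q)<3: continue
            r=cv2.minAreaRect(q); print(n,nm,cv2.contourArea(q),np.round(r[0],1),np.round(r[1],1),round(r[2],1),np.round(onz(n,r[0],z),4))
    x0,y0,x1,y1=roi; cv2.imwrite(f"pics/{n}_c.png",cv2.resize(im[y0:y1,x0:x1,::-1],None,fx=5 if n=="top" else 5,fy=5,interpolation=cv2.INTER_CUBIC))
E
```

```text
top red 48.5 [297.1 218.4] [ 5.1 13.1] 76.0 [ 0.5687 -0.0681  0.121 ]
top orange 34.5 [301.2 239.5] [19.4  3.6] 80.0 [ 0.5073 -0.0798  0.093 ]
top blue 746.5 [305.2 222.3] [76.8 26.1] 56.3 [ 0.5585 -0.0932  0.09  ]
top blue 212.5 [245.  220.9] [35.7 10.2] 74.1 [0.5663 0.0874 0.09  ]
side red 18.0 [299.3 217.4] [8.9 3.1] 26.6 [ 0.5734 -0.0799  0.121 ]
side red 9.5 [292.1 213.3] [5.8 4. ] 26.6 [ 0.5698 -0.0587  0.121 ]
side orange 51.5 [280.5 241. ] [ 4.9 21.9] 45.0 [ 0.5058 -0.0863  0.093 ]
side blue 752.0 [299.8 232. ] [30.8 74.6] 10.6 [ 0.5613 -0.0961  0.09  ]
side blue 183.0 [253.9 190.5] [ 9.9 33.3] 46.7 [0.5712 0.0861 0.09  ]
```

View pics/top_c.png

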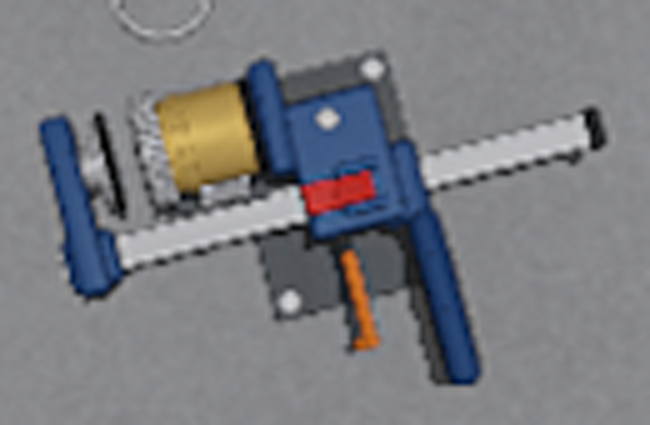

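The crop shows the bar from about (130,250) to (585,131), the tab's left end at (305,196), the trigger tip at (368,347), the grip end at (463,380), and the pad face near (117,165) with the bezel face near (137,150).

Run:
```python
from h import *
W=lambda c,z:onz("top",(230+(c[0]+.5)/5-.5,180+(c[1]+.5)/5-.5),z)[:2]
pts=[((305,196),.121,(0,27)),((368,347),.093,(-90,8)),((463,382),.097,(-130,-41)),((290,103),.106,(61,26)),((375,83),.106,(61,-32))]
A=np.array([np.array(p[2])/1000 for p in pts]);B=np.array([W(p[0],p[1]) for p in pts])
a=A-A.mean(0);b=B-B.mean(0)
th=np.arctan2((a[:,0]*b[:,1]-a[:,1]*b[:,0]).sum(),(a*b).sum())
d=W((130,250),.09)-W((585,131),.09);print("yaw fit",th,"bar yaw",np.arctan2(-d[0],d[1]))
for t in (th,np.arctan2(-d[0],d[1])):
    R=np.array([[np.cos(t),-np.sin(t)],[np.sin(t),np.cos(t)]]);o=(B-A@R.T).mean(0)
    print("origin",o,"res mm",((B-A@R.T-o)*1000).round(1).tolist())
    inv=lambda p:((np.array(p)-o)@R*1000).round(1)
    print("bar axis x",inv(W((130,250),.09)),inv(W((585,131),.09)),"pad face c",inv(W((112,165),.116)),"bar end",inv(W((607,128),.094)),"jawtip outer",inv(W((40,125),.106)), "orange side",inv(onz("side",(280.5,241),.085)[:2]))
    for nm,p in(("trigger approach",(-62,12)),("tab",(0,18))):print(nm,R@(np.array(p)/1000)+o)
```

```text
yaw fit 0.203443357825577 bar yaw 0.2371931917188456
origin [ 0.57145221 -0.07548873] res mm [[1.8, 0.1], [-2.8, 0.6], [4.6, 1.0], [-1.4, -3.8], [-2.1, 2.1]]
bar axis x [ -4.7 135.1] [   4.8 -147.1] pad face c [ 45.1 133.7] bar end [   3.4 -159.8] jawtip outer [ 78.9 170.7] orange side [-61.3   6.1]
trigger approach [ 0.50830634 -0.07626286]
tab [ 0.56781544 -0.05785994]
origin [ 0.57122862 -0.07486095] res mm [[2.9, -0.4], [-3.0, 3.0], [2.5, 4.3], [0.1, -6.2], [-2.5, -0.8]]
bar axis x [-1.000e-01  1.345e+02] [-1.000e-01 -1.478e+02] pad face c [ 49.7 131.4] bar end [  -1.9 -160.5] jawtip outer [ 84.7 167.3] orange side [-61.    7.5]
trigger approach [ 0.50814483 -0.0777654 ]
tab [ 0.56699906 -0.05736493]
```

```bash
R='-0.89 -0.96 0 0 0'; 
python3 -m pendant '-0.89 -0.96 0 0 0;-0.89 -0.96 0 0 0;-0.89 -0.96 0 0 0;-0.89 -0.96 0 0 0;-0.89 -0.96 0 0 0'
python3 -m pendant '-0.89 -0.96 0 0 0;-0.89 -0.96 0 0 0;-0.89 -0.96 0 0 0;-0.89 -0.96 0 0 0;-0.89 -0.96 0 0 0'
python3 -m pendant '-0.89 -0.96 0 0 0;-0.89 -0.96 0 0 0;-0.89 -0.96 0 0 0;-0.89 -0.96 0 0 0;-0.89 -0.96 0 0 0'
python3 -m pendant '-0.89 -0.96 0 0 0;-0.89 -0.96 0 0 0;-0.89 -0.96 0 0 0;-0.89 -0.96 0 0 0;-0.89 -0.96 0 0 0'
python3 -m pendant '0 0 0 -0.9 0;0 0 0 -0.9 0;0 0 0 -0.9 0;0 0 0 -0.9 0;0 0 0 -0.9 0'
```

```text
clock: 0.72
eef_pos: [0.28, 0.4624, 0.2309]
ee_rot: [-0.525, -3.097, 0.001]
wrist_force: [0.7, 0.4, 0.3]
gripper_width: 0.0
grasp_force: 0.0
clock: 1.35
eef_pos: [0.3454, 0.3125, 0.231]
ee_rot: [-0.525, -3.097, 0.001]
wrist_force: [0.8, -0.1, 0.8]
gripper_width: 0.002
grasp_force: 0.0
clock: 1.98
eef_pos: [0.4108, 0.1627, 0.231]
ee_rot: [-0.525, -3.097, 0.0]
wrist_force: [1.4, 0.3, 0.4]
gripper_width: 0.0
grasp_force: 0.0
clock: 2.6
eef_pos: [0.4762, 0.0128, 0.2311]
ee_rot: [-0.525, -3.097, -0.0]
wrist_force: [0.9, -0.0, 0.4]
gripper_width: -0.002
grasp_force: 0.0
clock: 3.22
eef_pos: [0.4759, 0.0138, 0.231]
ee_rot: [0.042, -3.141, 0.0]
wrist_force: [0.5, 0.1, 0.6]
gripper_width: 0.004
grasp_force: 0.0
```

```bash
python3 -m pendant '0 0 0 -0.85 0;0 0 0 -0.85 0;0 0 0 -0.85 0;-0.24 -0.9 0 0 0;-0.24 -0.9 0 0 0'
python3 -m pendant '0 -0.86 0 0 0;0 0 0.95 0 0;0 0 0.95 0 0;0 0 0.95 0 0;0 0 0.95 0 0'
python3 -m pendant '0 0 0.95 0 0;0 0 0.95 0 0;0 0 0.9 0 0;0 0 0 0 0'
python3 - <<'E'
from h import *
im=read_camera("top");cv2.imwrite("pics/t1.png",im[:,:,::-1])
im2=read_camera("side")
cv2.imwrite("pics/c1.png",np.hstack([cv2.resize(i[y:y+90,x:x+100,::-1],(400,360),interpolation=cv2.INTER_CUBIC) for i,x,y in((im,230,180),(im2,230,170))]))
E
```

```text
clock: 3.85
eef_pos: [0.498, -0.0275, 0.231]
ee_rot: [0.359, -3.121, -0.0]
wrist_force: [0.7, 0.4, -0.5]
gripper_width: -0.001
grasp_force: 0.0
clock: 4.47
eef_pos: [0.5026, -0.0481, 0.1353]
ee_rot: [0.358, -3.121, -0.0]
wrist_force: [-0.4, 0.5, 0.2]
gripper_width: 0.004
grasp_force: 0.0
clock: 4.97
eef_pos: [0.5011, -0.0482, 0.0646]
ee_rot: [0.357, -3.117, 0.0]
wrist_force: [-0.5, 1.1, 0.2]
gripper_width: 0.001
grasp_force: 0.0
```

View pics/c1.png

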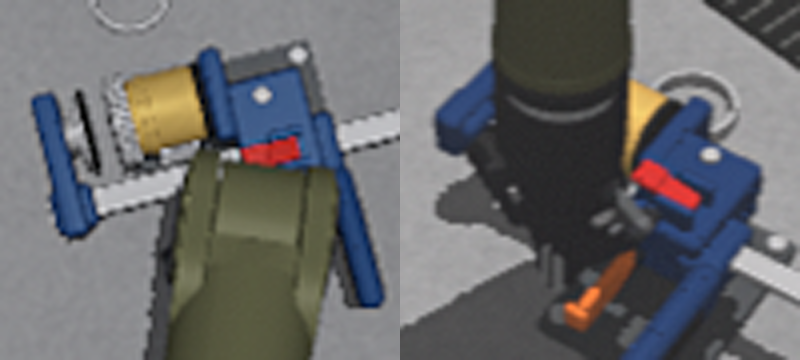

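Left panel (top view): the arm covers the trigger, and the pad and bezel are still apart. Right panel (side view): the fingers stand just in front of the orange blade. I'll feel for contact now.

```bash
for i in 1 2 3 4 5; do python3 -m pendant '0 -0.2 0 0 0;0 0 0 0 0' | egrep 'clock|eef|wrist'; done
```

```text
clock: 5.32
eef_pos: [0.5048, -0.0536, 0.0672]
wrist_force: [-1.4, -0.6, 0.3]
clock: 5.58
eef_pos: [0.5054, -0.0585, 0.0666]
wrist_force: [-0.1, 0.6, -0.1]
clock: 5.82
eef_pos: [0.5064, -0.0629, 0.0663]
wrist_force: [-0.8, 0.2, 0.2]
clock: 6.08
eef_pos: [0.5072, -0.0679, 0.0662]
wrist_force: [-0.6, 1.5, 0.0]
clock: 6.32
eef_pos: [0.5082, -0.0723, 0.0661]
wrist_force: [-1.9, 3.5, 1.5]
```

```bash
for i in 1 2 3 4 5; do python3 -m pendant '0 -0.2 0 0 0;0 0 0 0 0' | egrep 'clock|eef|wrist'; done
```

```text
clock: 6.58
eef_pos: [0.5094, -0.0771, 0.0661]
wrist_force: [-3.0, 4.1, 1.2]
clock: 6.82
eef_pos: [0.5107, -0.082, 0.0662]
wrist_force: [-2.3, 3.7, 0.5]
clock: 7.08
eef_pos: [0.5123, -0.0868, 0.0662]
wrist_force: [-0.3, 4.0, -0.8]
clock: 7.32
eef_pos: [0.5137, -0.0915, 0.0664]
wrist_force: [1.0, 5.5, -1.5]
clock: 7.58
eef_pos: [0.5142, -0.0927, 0.0663]
wrist_force: [-2.1, 11.7, 2.5]
```

```bash
python3 -m pendant '0 0.5 0 0 0;0 0.5 0 0 0;0 0.52 0 0 0;0 0 0 0 0;0 0 0 0 0'
python3 - <<'E'
from h import *
im=read_camera("top");cv2.imwrite("pics/t2.png",im[:,:,::-1])
a=cv2.imread("pics/t1.png")
cv2.imwrite("pics/c2.png",np.vstack([cv2.resize(i[185:240,230:360],None,fx=5.4,fy=5.4,interpolation=cv2.INTER_CUBIC) for i in(a,im[:,:,::-1])]))
for i in(a[:,:,::-1].copy(),im):
    m,c=cents(i,(105,120,40),(125,255,255),(230,190,262,245));M=cv2.moments(m,True);u=(M['m10']/M['m00'],M['m01']/M['m00']);p=onz("top",u,.1);print(u,p, -(p[0]-.571)*.228+(p[1]+.075)*.974)
E
```

```text
clock: 8.2
eef_pos: [0.5063, -0.0606, 0.0667]
ee_rot: [-0.357, 3.12, -0.002]
wrist_force: [-1.0, 0.4, -0.6]
gripper_width: -0.0
grasp_force: 0.0
(245.44664031620553, 223.00395256916997) [0.55925139 0.08537999 0.1       ] 0.1588887895565235
(246.875, 222.4296875) [0.56088463 0.08109939 0.1       ] 0.15434710706491483
```

View pics/c2.png

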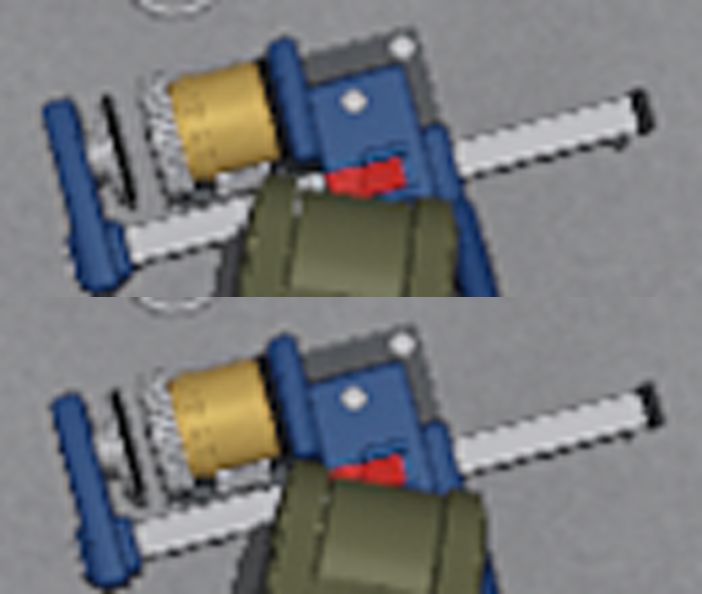

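```bash
python3 -m pendant '0 -0.44 0 0 0;0 -0.44 0 0 0;0 -0.32 0 0 0;0 -0.12 0 0 0;0 0 0 0 0'| egrep 'clock|eef|wrist'
python3 -m pendant '0 0.44 0 0 0;0 0.44 0 0 0;0 0.44 0 0 0;0 0 0 0 0;0 0 0 0 0'| egrep 'clock|eef|wrist'
cat > jaw.py <<'E'
from h import *
import sys
im=read_camera("top");cv2.imwrite(f"pics/{sys.argv[1]}.png",im[:,:,::-1])
m,c=cents(im,(105,120,40),(125,255,255),(230,190,265,245));M=cv2.moments(m,True);u=(M['m10']/M['m00'],M['m01']/M['m00']);p=onz("top",u,.1);print("jaw y", -(p[0]-.571)*.228+(p[1]+.075)*.974, u)
E
python3 jaw.py t3
```

```text
clock: 8.88
eef_pos: [0.5136, -0.0918, 0.0663]
wrist_force: [-0.0, 6.7, -0.4]
clock: 9.5
eef_pos: [0.506, -0.0604, 0.0665]
wrist_force: [1.1, -0.7, -0.1]
jaw y 0.14934620701272436 (248.51190476190476, 222.05555555555554)
```

Run:
```python
from h import *
a=cv2.imread("pics/t3.png")[190:235,235:300];cv2.imwrite("pics/c3.png",cv2.resize(a,None,fx=10,fy=10,interpolation=cv2.INTER_CUBIC))
c,s=.974,.228
f=lambda x,y,z:proj("top",(.571+c*x-s*y,-.075+s*x+c*y,z))
for y in(.1185,.1235,.1285,.104,.108,.112):print(y,[((f(x,y,.085+z)-[235,190]+.5)*10).round(0).tolist() for x,z in((.055,.031),(.030,.018),(.080,.018))])
```

```text
0.1185 [[214.0, 200.0], [236.0, 285.0], [195.0, 123.0]]
0.1235 [[197.0, 204.0], [220.0, 289.0], [179.0, 127.0]]
0.1285 [[181.0, 209.0], [204.0, 293.0], [163.0, 131.0]]
0.104 [[261.0, 188.0], [283.0, 273.0], [243.0, 111.0]]
0.108 [[248.0, 192.0], [270.0, 277.0], [230.0, 115.0]]
0.112 [[235.0, 195.0], [257.0, 280.0], [217.0, 118.0]]
```

View pics/c3.png

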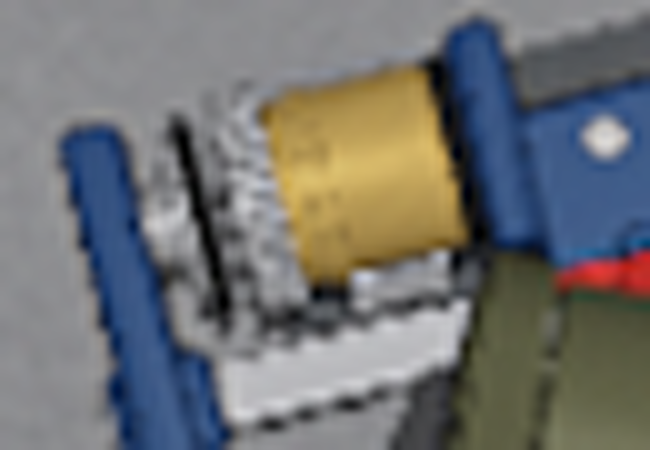

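The black pad line sits at (210,203), which puts the pad near y≈119 mm. So the bar is at 19.5 mm, and the bezel face at x≈232 is about 6 mm ahead. Two full strokes are safe.

```bash
python3 -m pendant '0 -0.44 0 0 0;0 -0.44 0 0 0;0 -0.32 0 0 0;0 -0.12 0 0 0;0 0 0 0 0'| egrep 'clock|eef|wrist'
python3 -m pendant '0 0.44 0 0 0;0 0.44 0 0 0;0 0.44 0 0 0;0 0 0 0 0;0 0 0 0 0'| egrep 'clock|eef|wrist'
python3 jaw.py t4
python3 -m pendant '0 -0.44 0 0 0;0 -0.44 0 0 0;0 -0.32 0 0 0;0 -0.12 0 0 0;0 0 0 0 0'| egrep 'clock|eef|wrist'
python3 -m pendant '0 0 0 0 0'| egrep 'clock|eef|wrist'
python3 -m pendant '0 0.44 0 0 0;0 0.44 0 0 0;0 0.44 0 0 0;0 0 0 0 0;0 0 0 0 0'| egrep 'clock|eef|wrist'
python3 jaw.py t5
```

```text
clock: 10.18
eef_pos: [0.5136, -0.0917, 0.0663]
wrist_force: [0.5, 5.9, 0.4]
clock: 10.8
eef_pos: [0.5061, -0.0604, 0.0666]
wrist_force: [0.5, -0.8, -0.5]
jaw y 0.14423222634306213 (250.16666666666666, 221.5968992248062)
clock: 11.48
eef_pos: [0.5139, -0.0903, 0.0663]
wrist_force: [0.7, 7.4, 0.9]
clock: 11.6
eef_pos: [0.5138, -0.0902, 0.0663]
wrist_force: [0.3, 6.8, 0.6]
clock: 12.22
eef_pos: [0.5058, -0.0605, 0.0665]
wrist_force: [0.2, -0.0, 0.2]
jaw y 0.13940201672223967 (251.70634920634922, 221.07142857142858)
```

```bash
python3 -m pendant '0 -0.44 0 0 0;0 -0.44 0 0 0;0 -0.2 0 0 0;0 0 0 0 0'| egrep 'clock|eef|wrist'
python3 -m pendant '0 -0.14 0 0 0;0 0 0 0 0'| egrep 'clock|eef|wrist'
python3 -m pendant '0 -0.12 0 0 0;0 0 0 0 0'| egrep 'clock|eef|wrist'
```

```text
clock: 12.78
eef_pos: [0.5118, -0.085, 0.0662]
wrist_force: [-2.0, 6.4, 0.7]
clock: 13.02
eef_pos: [0.5128, -0.088, 0.0662]
wrist_force: [-1.2, 6.9, 0.3]
clock: 13.28
eef_pos: [0.5137, -0.0904, 0.0663]
wrist_force: [0.5, 7.6, -0.4]
```

```bash
python3 -m pendant '0 -0.06 0 0 0;0 0 0 0 0'| egrep 'clock|eef|wrist'
python3 -m pendant '0 0.46 0 0 0;0 0.46 0 0 0;0 0.44 0 0 0;0 0 0 0 0;0 0 0 0 0'| egrep 'clock|eef|wrist'
python3 jaw.py t6
```

```text
clock: 13.52
eef_pos: [0.5141, -0.0914, 0.0663]
wrist_force: [0.1, 9.0, 1.0]
clock: 14.15
eef_pos: [0.5062, -0.0616, 0.0665]
wrist_force: [0.2, 0.4, -0.7]
jaw y 0.13447711106876567 (253.35294117647058, 220.84313725490196)
```

```bash
python3 -m pendant '0 -0.3 0 0 0;0 -0.3 0 0 0;0 0 0 0 0'| egrep 'clock|eef|wrist'
python3 -m pendant '0 -0.06 0 0 0;0 0 0 0 0'| egrep 'clock|eef|wrist'
python3 -m pendant '0 -0.06 0 0 0;0 0 0 0 0'| egrep 'clock|eef|wrist'
```

```text
clock: 14.58
eef_pos: [0.5088, -0.0749, 0.0662]
wrist_force: [-2.8, 5.3, 4.0]
clock: 14.82
eef_pos: [0.5089, -0.0755, 0.0662]
wrist_force: [-3.5, 6.5, 3.5]
clock: 15.08
eef_pos: [0.5092, -0.0766, 0.0662]
wrist_force: [-3.1, 6.4, 3.9]
```

```bash
python3 -m pendant '0 -0.06 0 0 0;0 0 0 0 0'| egrep 'eef|wrist'
python3 -m pendant '0 -0.06 0 0 0;0 0 0 0 0'| egrep 'eef|wrist'
python3 -m pendant '0 0 0 0 0;0 0 0 0 0'| egrep 'eef|wrist'
```

```text
eef_pos: [0.5095, -0.0777, 0.0662]
wrist_force: [-3.4, 7.3, 4.7]
eef_pos: [0.5098, -0.0789, 0.0662]
wrist_force: [-4.8, 8.2, 5.2]
eef_pos: [0.5098, -0.0788, 0.0662]
wrist_force: [-3.8, 7.4, 4.8]
```

```bash
python3 -m pendant '0 -0.06 0 0 0;0 0 0 0 0'| egrep 'eef|wrist'
python3 -m pendant '0 -0.06 0 0 0;0 0 0 0 0'| egrep 'eef|wrist'
```

```text
eef_pos: [0.5101, -0.08, 0.0662]
wrist_force: [-5.0, 8.4, 4.9]
eef_pos: [0.5105, -0.0811, 0.0662]
wrist_force: [-4.2, 9.0, 5.3]
```

```bash
python3 -m pendant '0 -0.06 0 0 0;0 0 0 0 0'| egrep 'eef|wrist'
python3 -m pendant '0 -0.04 0 0 0;0 0 0 0 0;0 0 0 0 0'| egrep 'eef|wrist'
python3 -m pendant '0 0 0 0 0'| egrep 'eef|wrist'
python3 jaw.py t7
```

```text
eef_pos: [0.5108, -0.0822, 0.0662]
wrist_force: [-5.0, 10.0, 6.0]
eef_pos: [0.5111, -0.0828, 0.0662]
wrist_force: [-4.8, 10.1, 5.7]
eef_pos: [0.5111, -0.0828, 0.0662]
wrist_force: [-5.1, 10.9, 6.5]
jaw y 0.13108658051537242 (254.4496124031008, 220.53875968992247)
```

The finger force is about 11 N and the jaw has moved to ≈37.3 mm, so the bite is about 20 N. I'll let the trigger back and go to the tab.

```bash
python3 -m pendant '0 0.4 0 0 0;0 0.4 0 0 0;0 0.4 0 0 0;0 0 -0.95 0 0;0 0 -0.95 0 0'| egrep 'clock|eef|wrist'
python3 -m pendant '0 0 -0.95 0 0;0 0 -0.95 0 0;-0.8 -0.2 0 0 0;-0.8 -0.2 0 0 0;-0.8 -0.2 0 0 0'| egrep 'clock|eef|wrist'
python3 -m pendant '0 0 0 0 0'| egrep 'clock|eef|wrist'
python3 jaw.py t8
python3 - <<'E'
from h import *
s=read_camera("side");t=cv2.imread("pics/t8.png")
cv2.imwrite("pics/c8.png",np.hstack([cv2.resize(i[y:y+90,x:x+100],(400,360),interpolation=cv2.INTER_CUBIC) for i,x,y in((t,230,180),(s[:,:,::-1],230,170))]))
E
```

```text
clock: 17.75
eef_pos: [0.5052, -0.0582, 0.1143]
wrist_force: [-0.3, -0.0, 1.0]
clock: 18.38
eef_pos: [0.568, -0.0593, 0.1615]
wrist_force: [-0.2, 0.2, 0.7]
clock: 18.5
eef_pos: [0.5679, -0.0593, 0.1611]
wrist_force: [-0.6, -0.3, -0.2]
jaw y 0.13447711106876567 (253.35294117647058, 220.84313725490196)
```

View pics/c8.png

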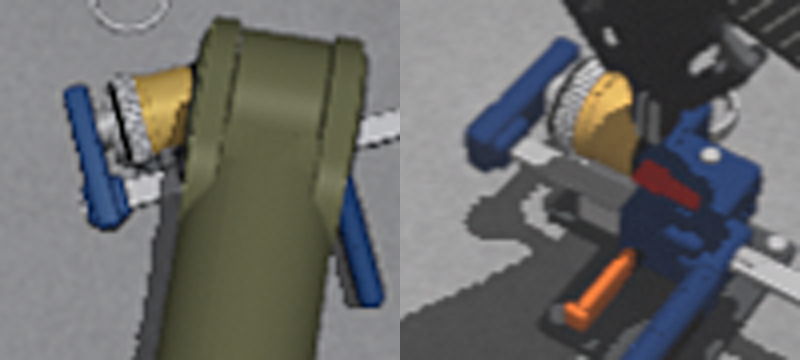

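The top view shows the bezel seated against the brass with the pad still on it. The side view shows the trigger back at rest and the fingertips above the red tab. I'll press straight down.

```bash
python3 -m pendant '0 0.06 0.7 0 0;0 0 0.7 0 0;0 0 0 0 0'| egrep 'clock|eef|wrist'
python3 -m pendant '0 0 0.16 0 0;0 0 0.16 0 0;0 0 0 0 0'| egrep 'clock|eef|wrist'
python3 -m pendant '0 0 0.12 0 0;0 0 0 0 0'| egrep 'clock|eef|wrist'
python3 -m pendant '0 0 0.1 0 0;0 0 0 0 0'| egrep 'clock|eef|wrist'
python3 jaw.py t9
```

```text
clock: 18.98
eef_pos: [0.5647, -0.0568, 0.1241]
wrist_force: [-0.8, 0.4, 0.3]
clock: 19.35
eef_pos: [0.5671, -0.0562, 0.1188]
wrist_force: [-0.9, 2.6, 2.6]
clock: 19.6
eef_pos: [0.5672, -0.0561, 0.1157]
wrist_force: [-0.6, 3.7, 3.7]
clock: 19.85
eef_pos: [0.5673, -0.0562, 0.1138]
wrist_force: [-0.6, 3.9, 7.4]
jaw y 0.16749986397149302 (242.672, 223.828)
```

The jaw has sprung back to its open stop. I'll hold briefly, then lift clear and check.

```bash
python3 -m pendant '0 0 0.04 0 0;0 0 0 0 0;0 0 0 0 0;0 0 0 0 0'| egrep 'clock|eef|wrist'
python3 -m pendant '0 0 -0.5 0 0;0 0 -0.9 0 0;0 0 -0.9 0 0;0 0 -0.9 0 0;0 0 -0.9 0 0'| egrep 'clock|eef|wrist'
python3 -m pendant '0.9 0 0 0 0;0.9 0 0 0 0;0.9 0 0 0 0;0.9 0 0 0 0;0 0 0 0 0'| egrep 'clock|eef|wrist'
python3 jaw.py t10
python3 - <<'E'
from h import *
s=read_camera("side");t=cv2.imread("pics/t10.png")
cv2.imwrite("pics/c10.png",np.hstack([cv2.resize(i[y:y+90,x:x+100],(400,360),interpolation=cv2.INTER_CUBIC) for i,x,y in((t,230,180),(s[:,:,::-1],230,170))]))
E
```

```text
clock: 20.4
eef_pos: [0.5674, -0.0561, 0.1136]
wrist_force: [-3.8, 4.2, 11.8]
clock: 21.02
eef_pos: [0.5663, -0.0584, 0.2149]
wrist_force: [0.6, 0.4, -0.2]
clock: 21.65
eef_pos: [0.4779, -0.0788, 0.2143]
wrist_force: [0.5, 0.1, 0.1]
jaw y 0.16749986397149302 (242.672, 223.828)
```

View pics/c10.png

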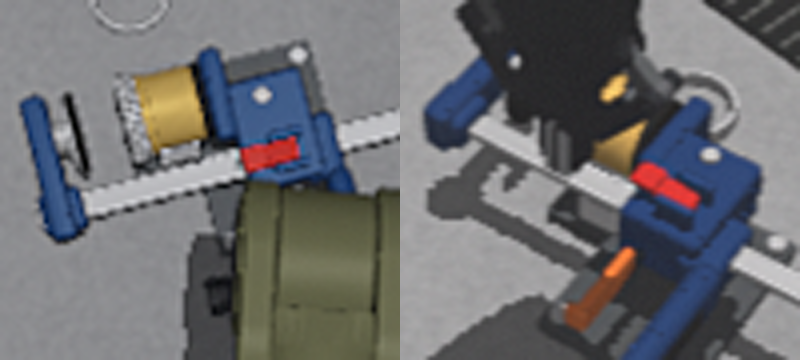

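The top view shows the jaw fully open with the pad well off the bezel, the bezel deeper on the brass case than at the start, and the tab up. The side view shows the trigger at rest and the gripper clear. I'm handing in.

```bash
python3 -c "
from cell import *
print(finish_job())"
```

```text
the job is handed in; nothing more can be done
None
```

I pressed the bezel home with an estimated 20 N bite, released the jaw back to its open stop with the trigger at rest and the gripper clear, and handed the job in at about 22 s; no verdict was returned.

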